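# Set the plate jaw of a microplate reader to its mark and push the carriage home

## Task

A plate sits in the reader's pulled-out carriage with the sliding jaw still backed off. With a fingertip, roll the knurled wheel on the carriage until the jaw's index line stands level with the long gauge mark on the beam beside it (move the jaw by the wheel only, and do not press it on the plate), then push the carriage by its front bar into the reader until it is fully home and take the hand away. Nothing is picked up, and the plate and the other things on the bench are left alone.

Things in the scene. Friction and masses are not known exactly. Their poses are not given: they have to be found in the camera images.
- reader: White benchtop plate reader, 290 wide (x) by 350 deep (y) by 176 mm high, violet cover on top; fixed, its yaw differs from run to run. Origin on the bench under the middle of its front face. Its +y points into the reader (the way the carriage goes in); the black carriage stands out 222 mm to -y. A black slide bed, 100 mm wide and 18 mm high, lies under it, reaching 100 mm out from the front face
- carriage (a joint): How far the carriage has been pushed in, m: 0 fully out (at the start), 0.145 fully home against its stop. About 3 N of friction; it stays where it is left. Wheel, gauge mark, front bar, jaw and plate ride on it; their points have the reader's axes. When it is home, the wheel and the front bar still stand outside the reader
- wheel_top (a point): Highest point of the knurled steel wheel, middle of its width, 78 mm above the bench. The wheel is 44 mm in diameter and 18 mm wide; its upper 16 mm stand free: the black parts around it are at most 62 mm high, the front bar from 17 mm towards -y, a cheek from 15 mm towards +y, side beams from 48 mm to either side
- wheel_hub (a point): Centre of the wheel, on its horizontal axis along the reader's y. Rolling the wheel's top towards the reader's -x moves the jaw towards the plate, towards +x away from it: 15 mm of jaw per turn, 1 mm for each 9.2 mm of rim. It turns with about 1 N at the rim and stays where it is left; a fingertip pressed on its top with 5 to 15 N and drawn along x carries it round
- gauge_mark (a point): Middle of the gauge mark: a white line 11 mm long (along x) and 1.4 mm wide, the full width of the top of the black side beam on the reader's +x side, 62 mm above the bench; fine ticks half as long stand 4 mm apart beside it. Its y is where the jaw's index line must stand
- jaw_index (a point): Middle of the black index line on top of the aluminium jaw, 13 mm long (along x), at the jaw's +x end beside the marked beam, 62 mm above the bench, axes of the reader. At the start it stands 6 to 13 mm to the -y side of the gauge mark
- jaw: The sliding jaw, an aluminium bar 94 long (x), 12 thick (y), 15 mm high, between wheel and plate; origin at bench height below the middle of the bar, axes of the reader. Its face is 6 mm to +y of the index line; with the line on the mark the face stands about 3 mm from the plate
- push_face (a point): Middle of the outer (-y) face of the carriage's black front bar, 46 mm above the bench; the bar is 120 mm long (x), 8 mm thick (y), from 26 to 62 mm above the bench. Push it towards the reader's +y
- plate: Clear 96-well plate, 85.5 x 128 x 14.6 mm, loose on the carriage's deck (46 mm above the bench), its long side along y; origin at the middle of its underside. To be left in its seat
- plate_lid: Clear flat lid, 86 x 128 x 9 mm, loose on the bench beside the carriage; origin at the middle of the underside
- tip_box: Box of pipette tips, 85 x 122 x 54 mm, loose on the bench; origin at the middle of the underside
- trough: Open white reagent trough, 45 x 125 x 30 mm, loose on the bench; origin at the middle of the underside
- reagent_bottle: Amber bottle, 54 mm in diameter, 105 mm high, standing on the bench; origin at the middle of the underside
- marker_pen: Marker pen, 14 mm thick, 120 mm long, lying on the bench; origin under it
- tube_rack: Orange rack with capped tubes, 90 x 150 x 46 mm, loose on the bench; origin at the middle of the underside
Not all that is in view belongs to the job. Leave any green look-alike of the plate alone.

How it is judged (in metres and radians):
On the way, in this order (a step that is already met when the one before it is completed fails the run):
1. with the carriage still out, the jaw's index line stands level with the gauge mark, the wheel at rest (y of jaw_index in the frame of gauge_mark between -0.0015 and 0.0015 m and linear speed of jaw below 0.003 m/s and value of joint carriage below 0.03 m), for 0.3 s.
2. the carriage is pushed fully home (value of joint carriage above 0.142 m), for 0.1 s.
At the end, for the whole second after the job is handed in: The jaw's index line is within 1.5 mm of the gauge mark, the carriage within 3 mm of its stop, the plate flat in its seat, and everything at rest (y of jaw_index in the frame of gauge_mark between -0.0015 and 0.0015 m and value of joint carriage above 0.142 m and angle between plate's own z axis and vertical below 0.04 rad and height (world z) of plate below 0.05 m and y of plate in the frame of gauge_mark between 0.068 and 0.077 m and linear speed of plate below 0.01 m/s and linear speed of jaw below 0.005 m/s); the robot touches nothing.
It fails at once if the jaw nips the plate (more than 3 N) (contact force between jaw and plate above 3 N).
It fails at once if the robot pushes the jaw itself instead of the wheel (contact force between jaw and the fingers above 1.5 N or contact force between jaw and the arm above 1.5 N).
It fails at once if the robot handles the plate (contact force between plate and the fingers above 1.5 N or contact force between plate and the arm above 1.5 N or height (world z) of plate above 0.055 m or angle between plate's own z axis and vertical above 0.1 rad).
It fails at once if something else on the bench is shifted by more than 15 mm or picked up (distance of any of plate_lid, tip_box, trough, reagent_bottle, marker_pen, tube_rack from where it was at the start of the episode above 0.015 m).
It also fails if it takes over 67 s, if anything falls off the work surface, if the arm or the gripper's body presses on something with over 40 N, if the wrist force passes 120 N, or if a joint passes its speed limit or range.

## Robot

A 6-joint arm with a two-finger parallel gripper is mounted at the origin on the work surface. World frame = base frame: x ahead of the robot, y to its left, z up, the work surface at z = 0. Lengths are in mm, angles in rad, forces in N, time in s.
With the tool pointing down it reaches from about 275 to 1000 mm from the base axis. Payload 8.4 kg.
Tool frame: the origin (TCP) lies midway between the tips of the shut fingers; the grasp point (between the pads) lies 19 mm behind it; z points along the fingers, y is the line along which they close (so a half turn about z gives the same grasp; the last joint's range is limited). The gripper opens to 85 mm and grips with 20 to 120 N. Pads are 22 mm wide; open, the fingers measure 114 mm over their backs; the gripper's body (76 mm by 85 mm) begins 54 mm behind the grasp point. The pads swing forward as they close: fully open they stand 13 mm farther back than shut.
Start: joints at [-1.248, 0.353, 1.633, -0, 1.155, -0.002], TCP at [199.448, -592.325, 231.281] pointing down, gripper open.
Joint ranges: [-2.63, 2.63], [-0.92, 2.1], [0.06, 2.66], [-1.3, 4.44], [0, 2.69], [-3.02, 3.02]. Speed limits (rad/s): [2.22, 2.22, 2.79, 3.14, 3.14, 3.14].

## Interface

Orientations are given as [roll, pitch, yaw] about the fixed x, y, z axes, in that order (R = Rz(yaw) Ry(pitch) Rx(roll)).
In Python, from rig import r, imaging gives the robot as it stands. The module is installed in compiled form; this text tells all that it offers.
- The arm moves only by the tool arm_command, never from a script. Its argument "deltas" is a list of rows, each an object of numbers: "hand": the finger opening in mm, from 0 to 85.4; "tx", "ty", "tz": the shift along the tool's x, y, z in mm; "wx", "wy", "wz": the turn, a rotation vector about the tool's x, y, z in rad. A call has 1 to 8 rows; each row shifts and turns the commanded pose from where the row before left it, along the tool's axes as they then stand; what a row does not reach is not made up. A row lasts 1/8 s, in which the tool goes at most 62.5 mm and 10.7 degrees, less where a joint would pass 70% of its speed; a pose out of reach is approached as far as the arm can. A call with a gripper value outside its range is refused whole. The fingers move at their own pace and stop on an object; "squeeze" is the grip in N (left out, the last holds). Time passes only in rows, so rows that do not move let the fingers close. It gives the time, the measured TCP pose, the force, the opening and the grip force at its end, in the units of the state.
- r.sense(): the state, without advancing time (a new reading comes with each control period).
- imaging.grab_frame(name): name is "scene" or "top"; returns a dict with "image" (420x560x3 uint8, red, green, blue), "mtx" (3x3 intrinsics, pixels), "D" ([k1, k2, p1, p2, k3] as OpenCV has them; the pictures are not rectified), "world_to_cam" (4x4, takes a point from world to camera coordinates). Camera axes: x right, y up, looking along -z (the intrinsics and any distortion apply to the point x, -y, -z); pixel columns grow to the right and rows downward; lengths in mm; the calibration is good to about 2 mm. A picture is of the moment at which its call begins. There is no depth.
- r.sign_off(): hands the job in; it is judged then, once.
The state is a dict: "clock": time; "qpos": joint angles; "qvel": joint speeds; "joint_efforts": joint torques, N m; "eef_pos": TCP position; "tcp_rot": TCP orientation; "contact_force": force on the tool from outside, world axes, zero at the start; "wrist_torque": the same for the moment, N m; "opening": opening from 0.0 (shut) to 1.0 (fully open); "grasp_force": force on a finger pad.
Only numpy, scipy, OpenCV 4.12 (cv2) and the standard library are available. Lean on these libraries where they do the work, as an engineer would, in place of code of your own. Each camera call takes 0.05 s, during which the arm holds its last target. There are 200 camera calls.

## Working session

There is one attempt and no reset: what is moved stays moved. The work goes in short steps, Python scripts to look and compute and a tool call to move; the robot and the scene stay as the last step left them, time stands still between calls to the robot, and variables do not carry over. Pictures are saved under pics/ and viewed, at most 10 in all, crops included, and the job is handed in when it is done.

Besides the shell and the picture viewer there is one more tool, called after "Emit:" as name(argument=value, ...) on one line, values as JSON. arm_command: Moves the arm, as the interface text tells. Its arguments: {"type":"object","properties":{"deltas":{"type":"array"},"squeeze":{"type":"number"}},"required":["deltas"]}

```bash
mkdir -p pics
cat > h.py <<'E'
import numpy as np, cv2
from rig import r, imaging
def cast(f,uv,z):
    uv=np.array(uv,float).reshape(-1,1,2)
    n=cv2.undistortPoints(uv,np.array(f["mtx"],float),np.array(f["D"],float)).reshape(-1,2)
    T=np.array(f["world_to_cam"],float);R=T[:3,:3];c=-R.T@T[:3,3]
    d=np.c_[n[:,0],-n[:,1],-np.ones(len(n))]@R
    return c+d*((z-c[2])/d[:,2])[:,None]
def proj(f,P):
    T=np.array(f["world_to_cam"],float);p=np.atleast_2d(P)@T[:3,:3].T+T[:3,3]
    p=p*[1,-1,-1]
    return cv2.projectPoints(p,np.zeros(3),np.zeros(3),np.array(f["mtx"],float),np.array(f["D"],float))[0].reshape(-1,2)
def save(n,im): cv2.imwrite(n,cv2.cvtColor(im,cv2.COLOR_RGB2BGR))
E
python3 - <<'E'
from h import *
for n in("top","scene"):
    f=imaging.grab_frame(n);save(f"pics/{n}0.png",f["image"])
    T=np.array(f["world_to_cam"]);print(n,-T[:3,:3].T@T[:3,3],f["mtx"],f["D"])
print(r.sense())
E
```

```text
top [328.94001223 -54.12076542 914.41485626] [[390.99860005   0.         275.18073152]
 [  0.         390.99860005 208.26097425]
 [  0.           0.           1.        ]] [-0.05391811  0.          0.          0.          0.        ]
scene [1125.62950002 -685.73778321  873.84959835] [[497.73301402   0.         277.376163  ]
 [  0.         497.73301402 206.38027228]
 [  0.           0.           1.        ]] [-0.07767933  0.          0.          0.          0.        ]
{'clock': 0.1, 'qpos': array([-1.24842133e+00,  3.53576346e-01,  1.63404607e+00, -1.03857877e-05,
        1.15520249e+00, -2.39913361e-03]), 'qvel': array([ 1.74320906e-05, -8.17863570e-04, -1.83209737e-03, -2.64382143e-04,
       -8.61171932e-04, -3.34876630e-04]), 'joint_efforts': array([-4.20753886e-04, -6.06360984e+01, -3.42820609e+01,  2.00637970e-05,
        4.05062281e-03, -5.82359121e-06]), 'eef_pos': array([ 199.2985773 , -591.92928248,  230.64420136]), 'tcp_rot': array([-3.14036038e+00,  6.54017638e-06,  3.24778334e-01]), 'contact_force': array([0.08463241, 0.06291939, 0.14809444]), 'wrist_torque': array([ 0.02666775,  0.01988834, -0.02509271]), 'grasp_force': 0.0, 'opening': 0.9987534116438852}
```

View pics/top0.png

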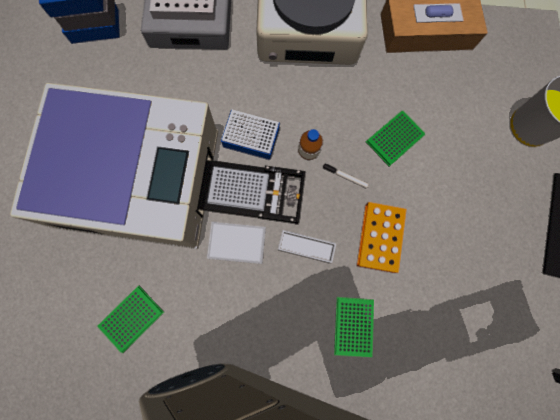

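View pics/scene0.png

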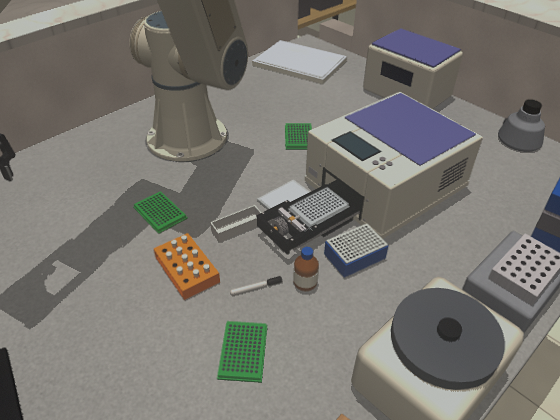

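Top view: the carriage lies around pixels (200–305, 155–222), with the wheel near (292, 193). The reader is to the left of it. The arm is clear of both. I'll enlarge this area.

Run:
```python
from h import *
f=imaging.grab_frame("top");im=f["image"]
save("pics/crop1.png",cv2.resize(im[150:230,195:315],None,fx=6.5,fy=6.5,interpolation=cv2.INTER_CUBIC))
print(cast(f,[[292,193],[205,190],[275,190]],62).round(1))
g=imaging.grab_frame("scene");p=proj(g,cast(f,[[292,193]],70))[0];print(p)
u,v=p.astype(int);save("pics/crop2.png",cv2.resize(g["image"][v-45:v+35,u-40:u+80],None,fx=6.5,fy=6.5,interpolation=cv2.INTER_CUBIC));print(u-40,v-45)
```

```text
[[ 526.9 -104.5   62. ]
 [ 527.4   90.2   62. ]
 [ 532.5  -66.2   62. ]]
[279.40137263 221.89685247]
239 176
```

View pics/crop1.png

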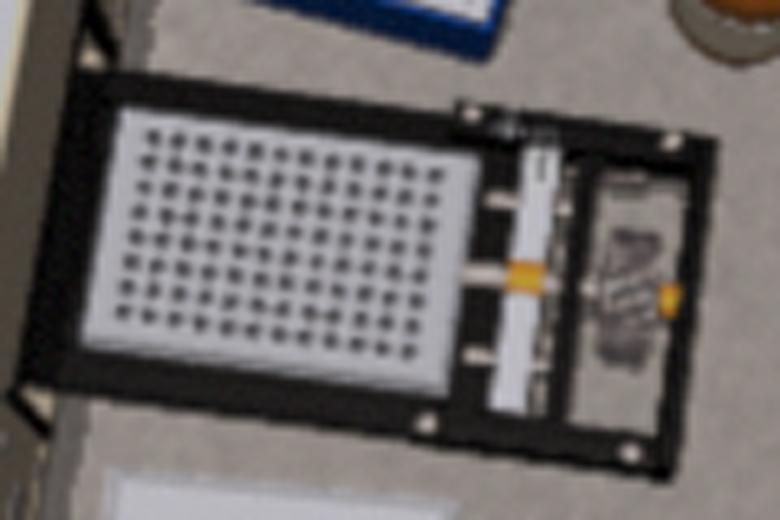

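View pics/crop2.png

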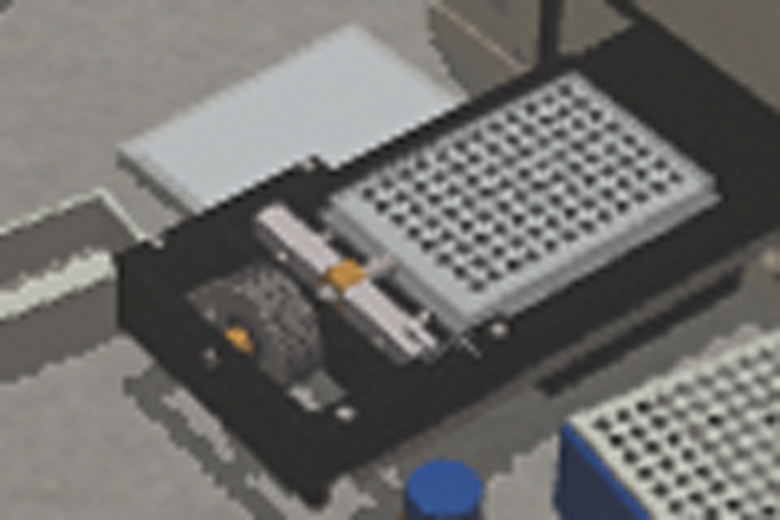

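Crop 1 shows the jaw as a bright bar from crop (541,150) to (507,405), with the index line at about (542,163). The gauge mark and ticks are on the upper (+x) beam near (508,125). The wheel is at about (630,295), and the bar's outer face is at about crop x=705. Crop 2 shows the same layout from the scene camera. Next I'll get the yaw and rectify the beam in both views.

```bash
cat >> h.py <<'E'
def avg(n,k=4):
    f=imaging.grab_frame(n);f["image"]=np.mean([f["image"]]+[imaging.grab_frame(n)["image"] for _ in range(k-1)],0).astype(np.float32);return f
def rect(f,O,yaw,xs,ys,z):
    X,Y=np.meshgrid(xs,ys,indexing="ij");c,s=np.cos(yaw),np.sin(yaw)
    P=np.stack([O[0]+c*X-s*Y,O[1]+s*X+c*Y,np.full_like(X,z)],-1).reshape(-1,3)
    m=proj(f,P).reshape(X.shape+(2,)).astype(np.float32)
    return cv2.remap(np.asarray(f["image"],np.float32),m,None,cv2.INTER_LINEAR)
E
python3 - <<'E'
from h import *
f=avg("top");g=avg("scene")
import pickle;pickle.dump((f,g),open("start.pkl","wb"))
px=lambda *a:[[195+(u-3)/6.5+.0,150+(v-3)/6.5] for u,v in a]
# screws, jaw ends, bar corners
P=cast(f,px((470,113),(672,140),(427,422),(630,452),(541,150),(507,405),(715,145),(670,475),(508,125),(542,163)),62);print(P.round(1))
yaws=[np.arctan2(*(-(P[a]-P[b])[:2]*[1,-1])[[0,1]]) for a,b in((0,1),(2,3))]
d=P[0]-P[1];e=P[2]-P[3];j=P[4]-P[5]
print([np.arctan2(-d[0],d[1]),np.arctan2(-e[0],e[1]),np.arctan2(j[1],j[0])])
# wheel top z78 & jaw bright mask
print(cast(f,px((632,297)),78),cast(f,px((695,308)),62))
im=f["image"];m=(im.min(2)>150).astype(np.uint8);m[:150]=0;m[230:]=0;m[:,:270]=0;m[:,282:]=0
c=max(cv2.findContours(m,0,2)[0],key=cv2.contourArea);print(cv2.minAreaRect(c))
b=cast(f,cv2.boxPoints(cv2.minAreaRect(c)),62);print(b.round(1))
E
```

```text
[[ 585.6  -46.3   62. ]
 [ 578.2 -116.9   62. ]
 [ 475.9  -35.1   62. ]
 [ 467.7 -104.4   62. ]
 [ 573.   -71.3   62. ]
 [ 482.6  -62.2   62. ]
 [ 576.9 -131.9   62. ]
 [ 460.3 -118.2   62. ]
 [ 581.7  -59.6   62. ]
 [ 568.4  -71.8   62. ]]
[np.float64(-0.10356889598522824), np.float64(-0.1172199888160702), np.float64(-0.10121036735877287)]
[[ 518.11346518 -103.10587906   78.        ]] [[ 518.57201749 -125.80695377   62.        ]]
((273.77001953125, 203.61000061035156), (5.091169357299805, 17.39482879638672), 8.130102157592773)
[[482.4 -56.6  62. ]
 [521.7 -60.9  62. ]
 [520.4 -72.2  62. ]
 [481.2 -67.8  62. ]]
```

```bash
cat > meas.py <<'E'
from h import *
import pickle
f,g=pickle.load(open("start.pkl","rb"))
O=np.array([518.5,-125.8]);yaw=-.107
xs=np.arange(68,-70,-.5);ys=np.arange(120,-10,-.25)
out=[]
for F in(f,g):
    R=rect(F,O,yaw,np.arange(68,28,-.2),np.arange(100,20,-.1),62); out.append(R[:, ::1])
save("pics/rect.png",np.vstack([o for o in out]).clip(0,255).astype(np.uint8))
E
python3 meas.py
```

```text
(no output)
```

View pics/rect.png

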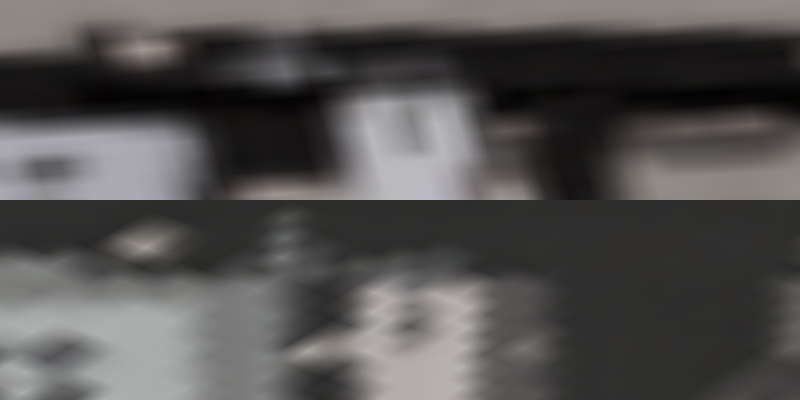

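Both rectified views (10 px/mm) put the gauge mark at about column 287 and the index line at about column 411. The gap is therefore about 12.3 mm. I'll refine it with intensity profiles.

```bash
cat > prof.py <<'E'
from h import *
O=np.array([518.5,-125.8]);yaw=-.107
def run(f,g,sh=0):
    ys=np.arange(90,40,-.1)
    for n,F in(("top",f),("scene",g)):
        A=rect(F,O,yaw,np.arange(64,44,-.5),ys+sh,62).mean(2)
        print(n,"beam rows x:")
        for x0 in np.arange(63,50,-1.5):
            i=int((64-x0)/.5);p=A[i];w=(ys<78)&(ys>64);q=p[w]-np.median(p[w]);k=q.argmax()
            q2=np.clip(q-.4*q.max(),0,None);q2[abs(ys[w]-ys[w][k])>2.5]=0
            print(x0,"peak",ys[w][k].round(1),"cen",(q2@ys[w]/q2.sum()).round(2),"amp",q.max().round(0), p[w][::10].round(0).astype(int))
        J=rect(F,O,yaw,np.arange(30,10,-.5),ys+sh,62).mean(2).mean(0)
        B=rect(F,O,yaw,np.arange(46,36,-.5),ys+sh,62).mean(2).mean(0)
        lo,hi=J.min(),np.percentile(J,95)
        # jaw edges: half-level around the bright bar
        print("jaw body",ys[::10],J[::10].round(0).astype(int)); print("index rows",B[::5].round(0).astype(int))
if __name__=="__main__":
    import pickle;run(*pickle.load(open("start.pkl","rb")))
E
python3 prof.py
```

```text
top beam rows x:
63.0 peak 70.8 cen 71.13 amp 12.0 [100  99 101 104 111 118 121 123 120 113 110 112 113 111]
61.5 peak 72.4 cen 71.88 amp 26.0 [58 61 68 75 84 94 96 94 87 75 65 65 64 63]
60.0 peak 72.5 cen 71.94 amp 24.0 [34 35 41 47 54 62 65 62 57 46 35 35 36 36]
58.5 peak 72.2 cen 72.0 amp 31.0 [25 28 37 45 54 64 67 61 53 41 28 23 21 21]
57.0 peak 72.0 cen 72.05 amp 33.0 [31 37 45 53 62 72 78 69 58 49 41 35 30 27]
55.5 peak 71.8 cen 72.13 amp 39.0 [41 50 59 69 79 89 98 85 69 60 56 51 44 37]
54.0 peak 71.6 cen 71.96 amp 38.0 [ 46  55  63  73  84  93 103  93  76  66  68  69  59  49]
52.5 peak 71.5 cen 72.04 amp 44.0 [41 48 55 67 77 85 92 86 67 52 53 53 48 45]
51.0 peak 71.2 cen 71.89 amp 21.0 [26 28 29 37 44 50 54 52 37 23 26 29 37 46]
jaw body [90. 89. 88. 87. 86. 85. 84. 83. 82. 81. 80. 79. 78. 77. 76. 75. 74. 73.
 72. 71. 70. 69. 68. 67. 66. 65. 64. 63. 62. 61. 60. 59. 58. 57. 56. 55.
 54. 53. 52. 51. 50. 49. 48. 47. 46. 45. 44. 43. 42. 41.] [171 172 173 173 171 168 161 147 128 104  76  52  40  36  39  45  48  50
  51  50  50  52  60  76 101 129 155 175 185 188 188 188 188 187 181
[... 1377 characters left out ...]
 59. 58. 57. 56. 55.
 54. 53. 52. 51. 50. 49. 48. 47. 46. 45. 44. 43. 42. 41.] [152 165 171 172 172 172 172 170 164 154 141 129 122 120 119 120 117 109
  97  84  71  61  56  57  67  88 118 150 169 175 175 175 176 178 178 175
 164 144 119  98  89  86  85  82  75  65  56  50  48  47]
index rows [162 165 168 169 170 171 171 171 171 171 171 171 170 169 167 165 161 156
 151 144 138 132 127 124 122 121 121 122 123 124 125 125 124 121 116 109
 101  94  88  86  87  88  88  88  88  88  89  93  98 106 117 130 144 157
 167 172 172 168 161 151 142 134 130 131 135 142 150 158 165 170 174 175
 173 166 153 138 121 107  96  90  88  87  89  90  92  92  90  86  81  75
  68  62  57  52  49  48  47  47  47  47]
```

The gauge-to-index gap is about 12.6 mm (mark at y≈71.5, index at y≈58.9). That's about 115 mm of rim, rolled towards -x. The wheel top is near (522, -102, 78), and the reader yaw is about -0.107. I'll turn the hand to match, shut the fingers and go above the wheel.

Emit:
arm_command(deltas=[{"hand": 0, "wz": 0.144}, {"wz": 0.144}, {"wz": 0.144}, {"tx": 27, "ty": -52}, {"tx": 27, "ty": -52}, {"tx": 27, "ty": -52}, {"tx": 27, "ty": -52}, {"tx": 27, "ty": -52}])

```text
schema error: expected keys hand, tx, ty, tz, wx, wy, wz
```

Emit:
arm_command(deltas=[{"tx": 27, "ty": -52}, {"tx": 27, "ty": -52}, {"tx": 27, "ty": -52}, {"tx": 27, "ty": -52}, {"tx": 27, "ty": -52}, {}])

```text
schema error: expected keys hand, tx, ty, tz, wx, wy, wz
```

Emit:
arm_command(deltas=[{"hand": 0, "tx": 0, "ty": 0, "tz": 0, "wx": 0, "wy": 0, "wz": 0.144}, {"hand": 0, "tx": 0, "ty": 0, "tz": 0, "wx": 0, "wy": 0, "wz": 0.144}, {"hand": 0, "tx": 0, "ty": 0, "tz": 0, "wx": 0, "wy": 0, "wz": 0.144}, {"hand": 0, "tx": 27, "ty": -52, "tz": 0, "wx": 0, "wy": 0, "wz": 0}, {"hand": 0, "tx": 27, "ty": -52, "tz": 0, "wx": 0, "wy": 0, "wz": 0}, {"hand": 0, "tx": 27, "ty": -52, "tz": 0, "wx": 0, "wy": 0, "wz": 0}, {"hand": 0, "tx": 27, "ty": -52, "tz": 0, "wx": 0, "wy": 0, "wz": 0}, {"hand": 0, "tx": 27, "ty": -52, "tz": 0, "wx": 0, "wy": 0, "wz": 0}])

```text
clock: 1.6
eef_pos: [362.4, -346.8, 231.6]
tcp_rot: [3.141, -0.001, -0.107]
contact_force: [1.0, -1.4, -0.1]
opening: -0.001
grasp_force: 0.0
```

Emit:
arm_command(deltas=[{"hand": 0, "tx": 27, "ty": -52, "tz": 0, "wx": 0, "wy": 0, "wz": 0}, {"hand": 0, "tx": 27, "ty": -52, "tz": 0, "wx": 0, "wy": 0, "wz": 0}, {"hand": 0, "tx": 27, "ty": -52, "tz": 0, "wx": 0, "wy": 0, "wz": 0}, {"hand": 0, "tx": 27, "ty": -52, "tz": 0, "wx": 0, "wy": 0, "wz": 0}, {"hand": 0, "tx": 27, "ty": -52, "tz": 0, "wx": 0, "wy": 0, "wz": 0}, {"hand": 0, "tx": 0, "ty": 0, "tz": 0, "wx": 0, "wy": 0, "wz": 0}, {"hand": 0, "tx": 0, "ty": 0, "tz": 0, "wx": 0, "wy": 0, "wz": 0}])

```text
clock: 2.48
eef_pos: [523.2, -104.2, 231.2]
tcp_rot: [3.141, 0.001, -0.106]
contact_force: [-0.5, -0.4, -0.4]
opening: -0.003
grasp_force: 0.0
```

Emit:
arm_command(deltas=[{"hand": 0, "tx": 10, "ty": -2, "tz": 50, "wx": 0, "wy": 0, "wz": 0}, {"hand": 0, "tx": 0, "ty": 0, "tz": 50, "wx": 0, "wy": 0, "wz": 0}, {"hand": 0, "tx": 0, "ty": 0, "tz": 44, "wx": 0, "wy": 0, "wz": 0}, {"hand": 0, "tx": 0, "ty": 0, "tz": 0, "wx": 0, "wy": 0, "wz": 0}])

```text
clock: 2.98
eef_pos: [530.5, -104.2, 84.8]
tcp_rot: [-3.141, 0.007, -0.109]
contact_force: [0.2, -1.4, 1.1]
opening: 0.002
grasp_force: 0.0
```

Run:
```python
from h import *
f=imaging.grab_frame("top")["image"][150:230,225:345];g=imaging.grab_frame("scene")["image"][170:250,225:345]
save("pics/pair.png",np.vstack([cv2.resize(i,None,fx=3.7*1.0,fy=3.7,interpolation=cv2.INTER_CUBIC) for i in(f,g)]));print(r.sense()["eef_pos"])
```

```text
[ 533.76621318 -104.34062203   88.27867447]
```

View pics/pair.png

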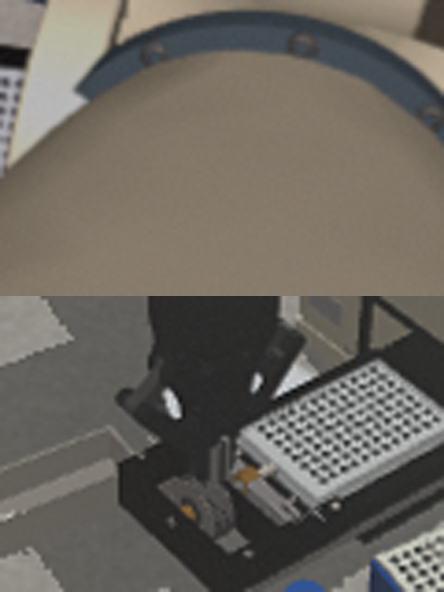

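The top view is hidden by the arm. The scene view shows the shut fingertip, bottom near picture (220,480), just above and behind the wheel, with the wheel's hub near (187,511). I'll check by projection.

Run:
```python
from h import *
g=imaging.grab_frame("scene")
v=lambda P:((proj(g,P)-[225,170])*3.7+[0,296]).round(0)
c,s=np.cos(-.107),np.sin(-.107)
W=lambda x,y,z:[522.5+c*x-s*y,-102+s*x+c*y,z]
print("tcp",v(r.sense()["eef_pos"]));print("hub front",v(W(0,-9,56)),"top front/back",v([W(0,-9,78),W(0,9,78)]),"+x rim z62",v([W(21.2,-9,62),W(21.2,9,62),W(-21.2,-9,62)]))
print(r.sense()["eef_pos"])
```

```text
tcp [[212. 474.]]
hub front [[189. 506.]] top front/back [[190. 481.]
 [212. 469.]] +x rim z62 [[210. 519.]
 [233. 506.]
 [169. 481.]]
[ 534.57823496 -104.2694375    89.06355219]
```

Emit:
arm_command(deltas=[{"hand": 0, "tx": 0, "ty": -2, "tz": 7, "wx": 0, "wy": 0, "wz": 0}, {"hand": 0, "tx": 0, "ty": 0, "tz": 3, "wx": 0, "wy": 0, "wz": 0}, {"hand": 0, "tx": 0, "ty": 0, "tz": 0, "wx": 0, "wy": 0, "wz": 0}, {"hand": 0, "tx": 0, "ty": 0, "tz": 0, "wx": 0, "wy": 0, "wz": 0}])

```text
clock: 3.62
eef_pos: [534.3, -101.3, 77.7]
tcp_rot: [3.142, -0.001, -0.107]
contact_force: [0.3, 0.1, 3.6]
opening: 0.001
grasp_force: 2.0
```

Emit:
arm_command(deltas=[{"hand": 0, "tx": 0, "ty": 0, "tz": 0.6, "wx": 0, "wy": 0, "wz": 0}, {"hand": 0, "tx": 0, "ty": 0, "tz": 0, "wx": 0, "wy": 0, "wz": 0}])

```text
clock: 3.88
eef_pos: [534.9, -101.4, 77.5]
tcp_rot: [3.142, -0.002, -0.107]
contact_force: [1.1, 0.2, 7.8]
opening: -0.001
grasp_force: 4.1
```

Emit:
arm_command(deltas=[{"hand": 0, "tx": -6, "ty": 0, "tz": 0, "wx": 0, "wy": 0, "wz": 0}, {"hand": 0, "tx": -6, "ty": 0, "tz": 0, "wx": 0, "wy": 0, "wz": 0}, {"hand": 0, "tx": -6, "ty": 0, "tz": 0, "wx": 0, "wy": 0, "wz": 0}, {"hand": 0, "tx": 0, "ty": 0, "tz": 0, "wx": 0, "wy": 0, "wz": 0}])

```text
clock: 4.38
eef_pos: [516.6, -99.4, 77.7]
tcp_rot: [3.142, -0.002, -0.107]
contact_force: [-1.7, 0.5, 11.3]
opening: -0.001
grasp_force: 5.7
```

```bash
cat > track.py <<'E'
from h import *
import pickle
# jaw position in scene view: half-level edges of bright body in profile, relative to start
def jaw(F):
    O=np.array([518.5,-125.8]);ys=np.arange(85,45,-.1)
    o=[]
    for a,b in((40,20),(48,28)):
        J=rect(F,O,-.107,np.arange(a,b,-.5),ys,62).mean(2).mean(0);o.append(J)
    return ys,o
_,g0=pickle.load(open("start.pkl","rb"))
g=avg("scene",3)
ys,A=jaw(g0);_,B=jaw(g)
for a,b in zip(A,B):print(a[::20].round(0).astype(int));print(b[::20].round(0).astype(int))
print(r.sense()["eef_pos"],r.sense()["contact_force"])
E
python3 track.py
```

```text
[172 170 154 130 121 125 117  89  74  68  97 150 172 171 175 177 144  97
  88  87]
[176 174 158 132 123 127 118  84  64  68  99 114 114 117 118 108  90  85
  88  83]
[169 166 151 129 121 125 117  88  75  74 102 156 167 148 160 176 150  98
  87  85]
[173 170 154 131 123 127 118  84  66  74 105 112 101 110 118 110  88  85
  87  81]
[516.64816405 -99.42211854  77.68015864] [-1.841772    1.09445556 12.53824577]
```

Contact works: 12 N down, 1.8 N tangential, and the jaw edge has moved about +2 mm. I'll continue with more strokes.

Emit:
arm_command(deltas=[{"hand": 0, "tx": -5, "ty": 0, "tz": 0, "wx": 0, "wy": 0, "wz": 0}, {"hand": 0, "tx": 0, "ty": 0, "tz": 0, "wx": 0, "wy": 0, "wz": 0}, {"hand": 0, "tx": 0, "ty": 0, "tz": -6, "wx": 0, "wy": 0, "wz": 0}, {"hand": 0, "tx": 0, "ty": 0, "tz": 0, "wx": 0, "wy": 0, "wz": 0}, {"hand": 0, "tx": 23, "ty": 0, "tz": 0, "wx": 0, "wy": 0, "wz": 0}, {"hand": 0, "tx": 0, "ty": 0, "tz": 0, "wx": 0, "wy": 0, "wz": 0}, {"hand": 0, "tx": 0, "ty": 0, "tz": 6, "wx": 0, "wy": 0, "wz": 0}, {"hand": 0, "tx": 0, "ty": 0, "tz": 0, "wx": 0, "wy": 0, "wz": 0}])

```text
clock: 5.52
eef_pos: [535.0, -101.4, 77.5]
tcp_rot: [3.142, -0.003, -0.107]
contact_force: [2.5, 0.2, 9.3]
opening: -0.0
grasp_force: 4.5
```

Emit:
arm_command(deltas=[{"hand": 0, "tx": 0, "ty": 0, "tz": 0, "wx": 0, "wy": 0, "wz": 0}, {"hand": 0, "tx": -6, "ty": 0, "tz": 0, "wx": 0, "wy": 0, "wz": 0}, {"hand": 0, "tx": -6, "ty": 0, "tz": 0, "wx": 0, "wy": 0, "wz": 0}, {"hand": 0, "tx": -6, "ty": 0, "tz": 0, "wx": 0, "wy": 0, "wz": 0}, {"hand": 0, "tx": -5, "ty": 0, "tz": 0, "wx": 0, "wy": 0, "wz": 0}, {"hand": 0, "tx": 0, "ty": 0, "tz": 0, "wx": 0, "wy": 0, "wz": 0}])

```text
clock: 6.28
eef_pos: [509.9, -98.7, 76.5]
tcp_rot: [-3.142, 0.001, -0.107]
contact_force: [-2.0, 0.5, 4.9]
opening: 0.002
grasp_force: 2.9
```

Emit:
arm_command(deltas=[{"hand": 0, "tx": 0, "ty": 0, "tz": -6, "wx": 0, "wy": 0, "wz": 0}, {"hand": 0, "tx": 0, "ty": 0, "tz": 0, "wx": 0, "wy": 0, "wz": 0}, {"hand": 0, "tx": 26, "ty": 0, "tz": 0, "wx": 0, "wy": 0, "wz": 0}, {"hand": 0, "tx": 0, "ty": 0, "tz": 0, "wx": 0, "wy": 0, "wz": 0}, {"hand": 0, "tx": 0, "ty": 0, "tz": 6, "wx": 0, "wy": 0, "wz": 0}, {"hand": 0, "tx": 0, "ty": 0, "tz": 0, "wx": 0, "wy": 0, "wz": 0}, {"hand": 0, "tx": 0, "ty": 0, "tz": 0, "wx": 0, "wy": 0, "wz": 0}])

```text
clock: 7.15
eef_pos: [537.5, -101.7, 77.1]
tcp_rot: [3.142, -0.002, -0.107]
contact_force: [2.3, 0.2, 6.1]
opening: 0.002
grasp_force: 3.0
```

Emit:
arm_command(deltas=[{"hand": 0, "tx": -5, "ty": 0, "tz": 0, "wx": 0, "wy": 0, "wz": 0}, {"hand": 0, "tx": -6, "ty": 0, "tz": 0, "wx": 0, "wy": 0, "wz": 0}, {"hand": 0, "tx": -6, "ty": 0, "tz": 0, "wx": 0, "wy": 0, "wz": 0}, {"hand": 0, "tx": -5, "ty": 0, "tz": 0, "wx": 0, "wy": 0, "wz": 0}, {"hand": 0, "tx": 0, "ty": 0, "tz": 0, "wx": 0, "wy": 0, "wz": 0}])

```text
clock: 7.78
eef_pos: [514.7, -99.2, 77.4]
tcp_rot: [3.142, -0.001, -0.107]
contact_force: [-2.3, 0.9, 14.1]
opening: 0.003
grasp_force: 6.6
```

Emit:
arm_command(deltas=[{"hand": 0, "tx": 0, "ty": 0, "tz": -6, "wx": 0, "wy": 0, "wz": 0}, {"hand": 0, "tx": 0, "ty": 0, "tz": 0, "wx": 0, "wy": 0, "wz": 0}, {"hand": 0, "tx": 22, "ty": 0, "tz": 0, "wx": 0, "wy": 0, "wz": 0}, {"hand": 0, "tx": 0, "ty": 0, "tz": 0, "wx": 0, "wy": 0, "wz": 0}, {"hand": 0, "tx": 0, "ty": 0, "tz": 6, "wx": 0, "wy": 0, "wz": 0}, {"hand": 0, "tx": 0, "ty": 0, "tz": 0, "wx": 0, "wy": 0, "wz": 0}, {"hand": 0, "tx": 0, "ty": 0, "tz": 0, "wx": 0, "wy": 0, "wz": 0}])

```text
clock: 8.65
eef_pos: [537.5, -101.7, 77.0]
tcp_rot: [3.142, -0.002, -0.107]
contact_force: [3.1, 0.8, 5.0]
opening: -0.0
grasp_force: 3.1
```

Emit:
arm_command(deltas=[{"hand": 0, "tx": -5, "ty": 0, "tz": 0, "wx": 0, "wy": 0, "wz": 0}, {"hand": 0, "tx": -6, "ty": 0, "tz": 0, "wx": 0, "wy": 0, "wz": 0}, {"hand": 0, "tx": -6, "ty": 0, "tz": 0, "wx": 0, "wy": 0, "wz": 0}, {"hand": 0, "tx": -5, "ty": 0, "tz": 0, "wx": 0, "wy": 0, "wz": 0}, {"hand": 0, "tx": 0, "ty": 0, "tz": 0, "wx": 0, "wy": 0, "wz": 0}, {"hand": 0, "tx": 0, "ty": 0, "tz": -20, "wx": 0, "wy": 0, "wz": 0}, {"hand": 0, "tx": 0, "ty": 0, "tz": -60, "wx": 0, "wy": 0, "wz": 0}, {"hand": 0, "tx": 0, "ty": 0, "tz": -60, "wx": 0, "wy": 0, "wz": 0}])

```text
clock: 9.65
eef_pos: [513.4, -99.0, 217.1]
tcp_rot: [-3.141, 0.003, -0.107]
contact_force: [0.3, 0.1, -0.2]
opening: -0.003
grasp_force: 0.0
```

Emit:
arm_command(deltas=[{"hand": 0, "tx": -20, "ty": 55, "tz": 0, "wx": 0, "wy": 0, "wz": 0}, {"hand": 0, "tx": -20, "ty": 55, "tz": 0, "wx": 0, "wy": 0, "wz": 0}, {"hand": 0, "tx": -20, "ty": 55, "tz": 0, "wx": 0, "wy": 0, "wz": 0}, {"hand": 0, "tx": -20, "ty": 55, "tz": 0, "wx": 0, "wy": 0, "wz": 0}, {"hand": 0, "tx": -20, "ty": 55, "tz": 0, "wx": 0, "wy": 0, "wz": 0}, {"hand": 0, "tx": 0, "ty": 0, "tz": 0, "wx": 0, "wy": 0, "wz": 0}])

```text
clock: 10.4
eef_pos: [383.6, -364.4, 215.9]
tcp_rot: [3.142, 0.001, -0.112]
contact_force: [0.4, -0.1, -0.4]
opening: 0.003
grasp_force: 0.0
```

```bash
cat > look.py <<'E'
from h import *
import sys,pickle
f=avg("top");g=avg("scene");pickle.dump((f,g),open(sys.argv[1]+".pkl","wb"))
O=np.array([518.5,-125.8])
save(f"pics/{sys.argv[1]}.png",np.vstack([rect(F,O,-.107,np.arange(68,28,-.2),np.arange(100,20,-.1),62) for F in(f,g)]).clip(0,255).astype(np.uint8))
import prof;prof.run(f,g)
print(r.sense()["eef_pos"])
E
python3 look.py look1
```

```text
top beam rows x:
63.0 peak 70.8 cen 71.12 amp 12.0 [103 101 103 106 114 121 123 126 123 115 112 114 116 113]
61.5 peak 72.4 cen 71.84 amp 26.0 [59 62 69 76 86 96 98 96 90 77 66 66 66 65]
60.0 peak 72.5 cen 71.89 amp 23.0 [35 35 42 49 56 63 66 64 59 48 36 36 36 36]
58.5 peak 72.2 cen 72.0 amp 32.0 [25 28 37 47 56 66 69 63 55 42 29 24 20 20]
57.0 peak 72.0 cen 72.07 amp 35.0 [30 36 44 54 64 74 81 70 59 50 42 36 31 28]
55.5 peak 71.8 cen 72.15 amp 40.0 [ 41  50  59  70  81  90 100  86  70  60  56  52  44  38]
54.0 peak 71.6 cen 72.01 amp 39.0 [ 47  55  64  74  85  94 104  94  76  66  68  69  60  50]
52.5 peak 71.5 cen 72.01 amp 42.0 [ 42  48  55  68  83  93 101  93  74  59  62  64  57  51]
51.0 peak 73.5 cen 72.76 amp 35.0 [31 43 58 73 89 95 91 81 63 45 52 57 60 61]
jaw body [90. 89. 88. 87. 86. 85. 84. 83. 82. 81. 80. 79. 78. 77. 76. 75. 74. 73.
 72. 71. 70. 69. 68. 67. 66. 65. 64. 63. 62. 61. 60. 59. 58. 57. 56. 55.
 54. 53. 52. 51. 50. 49. 48. 47. 46. 45. 44. 43. 42. 41.] [175 177 177 177 175 172 165 151 131 106  76  53  45  56  87 121 152 177
 190 193 193 193 192 192 188 179 161 131
[... 1477 characters left out ...]
. 48. 47. 46. 45. 44. 43. 42. 41.] [160 172 178 180 180 180 180 178 172 161 147 134 126 122 123 131 146 164
 176 181 182 183 184 184 184 183 175 155 128 104  90  87  87  88  88  86
  80  73  65  60  57  56  56  56  54  52  50  49  48  49]
index rows [170 173 175 177 178 179 179 179 179 179 179 179 178 177 175 172 168 163
 157 151 144 137 131 127 125 124 124 125 127 131 137 145 155 165 173 178
 179 176 169 159 148 139 132 131 135 142 151 159 167 173 177 179 177 172
 161 146 130 114 101  93  90  89  91  95  99 103 106 108 110 110 110 110
 110 109 108 107 106 104 102  99  96  95  94  93  92  89  85  80  75  69
  64  59  55  51  49  48  48  48  48  48]
[ 386.70720121 -361.00126087  216.66692487]
```

View pics/look1.png

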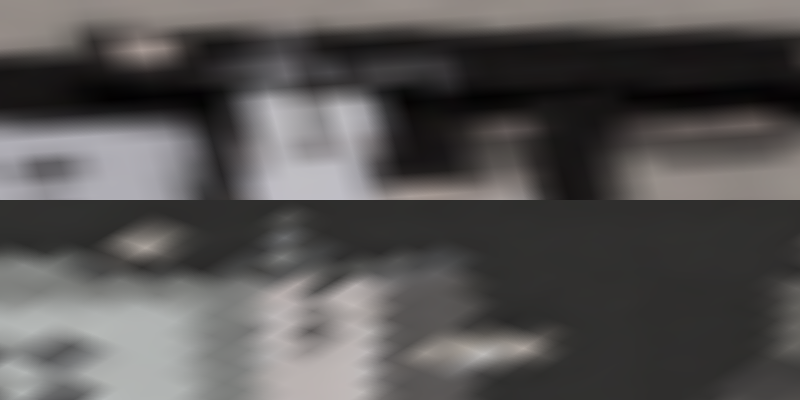

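After four strokes the index stands at y≈68.4 and the mark at y≈71.6 (look1: columns about 317 and 286). About 3.2 mm, or 29 mm of rim, is left. I'll go back, do a 21 mm stroke and then an 8 mm one.

Emit:
arm_command(deltas=[{"hand": 0, "tx": 20, "ty": -55, "tz": 0, "wx": 0, "wy": 0, "wz": 0}, {"hand": 0, "tx": 20, "ty": -55, "tz": 0, "wx": 0, "wy": 0, "wz": 0}, {"hand": 0, "tx": 20, "ty": -55, "tz": 0, "wx": 0, "wy": 0, "wz": 0}, {"hand": 0, "tx": 20, "ty": -55, "tz": 0, "wx": 0, "wy": 0, "wz": 0}, {"hand": 0, "tx": 42, "ty": -55, "tz": 0, "wx": 0, "wy": 0, "wz": 0}, {"hand": 0, "tx": 0, "ty": 0, "tz": 60, "wx": 0, "wy": 0, "wz": 0}, {"hand": 0, "tx": 0, "ty": 0, "tz": 60, "wx": 0, "wy": 0, "wz": 0}, {"hand": 0, "tx": 0, "ty": 0, "tz": 10, "wx": 0, "wy": 0, "wz": 0}])

```text
clock: 11.8
eef_pos: [529.5, -105.0, 83.5]
tcp_rot: [-3.141, 0.007, -0.106]
contact_force: [0.3, -0.9, 0.5]
opening: 0.002
grasp_force: 0.0
```

Emit:
arm_command(deltas=[{"hand": 0, "tx": 0, "ty": 0, "tz": 0, "wx": 0, "wy": 0, "wz": 0}, {"hand": 0, "tx": 0, "ty": 0, "tz": 0, "wx": 0, "wy": 0, "wz": 0}])

```text
clock: 12.05
eef_pos: [534.0, -106.9, 89.0]
tcp_rot: [3.141, -0.004, -0.107]
contact_force: [-0.4, -0.4, 0.2]
opening: 0.003
grasp_force: 0.0
```

Emit:
arm_command(deltas=[{"hand": 0, "tx": 3, "ty": -5, "tz": 8, "wx": 0, "wy": 0, "wz": 0}, {"hand": 0, "tx": 0, "ty": 0, "tz": 3, "wx": 0, "wy": 0, "wz": 0}, {"hand": 0, "tx": 0, "ty": 0, "tz": 0, "wx": 0, "wy": 0, "wz": 0}, {"hand": 0, "tx": 0, "ty": 0, "tz": 0, "wx": 0, "wy": 0, "wz": 0}])

```text
clock: 12.55
eef_pos: [537.8, -101.8, 77.0]
tcp_rot: [-3.141, -0.004, -0.107]
contact_force: [2.4, 1.2, 5.9]
opening: -0.005
grasp_force: 3.3
```

Same state as the earlier stroke starts.

Emit:
arm_command(deltas=[{"hand": 0, "tx": -5, "ty": 0, "tz": 0, "wx": 0, "wy": 0, "wz": 0}, {"hand": 0, "tx": -6, "ty": 0, "tz": 0, "wx": 0, "wy": 0, "wz": 0}, {"hand": 0, "tx": -6, "ty": 0, "tz": 0, "wx": 0, "wy": 0, "wz": 0}, {"hand": 0, "tx": -4, "ty": 0, "tz": 0, "wx": 0, "wy": 0, "wz": 0}, {"hand": 0, "tx": 0, "ty": 0, "tz": 0, "wx": 0, "wy": 0, "wz": 0}, {"hand": 0, "tx": 0, "ty": 0, "tz": -6, "wx": 0, "wy": 0, "wz": 0}, {"hand": 0, "tx": 0, "ty": 0, "tz": 0, "wx": 0, "wy": 0, "wz": 0}, {"hand": 0, "tx": 13, "ty": 0, "tz": 0, "wx": 0, "wy": 0, "wz": 0}])

```text
clock: 13.55
eef_pos: [527.4, -100.9, 81.4]
tcp_rot: [-3.142, 0.001, -0.107]
contact_force: [-0.5, 0.4, -0.4]
opening: 0.001
grasp_force: 0.0
```

Emit:
arm_command(deltas=[{"hand": 0, "tx": 0, "ty": 0, "tz": 6, "wx": 0, "wy": 0, "wz": 0}, {"hand": 0, "tx": 0, "ty": 0, "tz": 0, "wx": 0, "wy": 0, "wz": 0}, {"hand": 0, "tx": -4, "ty": 0, "tz": 0, "wx": 0, "wy": 0, "wz": 0}, {"hand": 0, "tx": -4, "ty": 0, "tz": 0, "wx": 0, "wy": 0, "wz": 0}, {"hand": 0, "tx": 0, "ty": 0, "tz": 0, "wx": 0, "wy": 0, "wz": 0}, {"hand": 0, "tx": 0, "ty": 0, "tz": -20, "wx": 0, "wy": 0, "wz": 0}, {"hand": 0, "tx": 0, "ty": 0, "tz": -60, "wx": 0, "wy": 0, "wz": 0}, {"hand": 0, "tx": 0, "ty": 0, "tz": -60, "wx": 0, "wy": 0, "wz": 0}])

```text
clock: 14.55
eef_pos: [519.5, -100.0, 216.3]
tcp_rot: [-3.141, 0.002, -0.107]
contact_force: [1.9, -0.7, -0.2]
opening: 0.001
grasp_force: 0.0
```

Emit:
arm_command(deltas=[{"hand": 0, "tx": -20, "ty": 55, "tz": 0, "wx": 0, "wy": 0, "wz": 0}, {"hand": 0, "tx": -20, "ty": 55, "tz": 0, "wx": 0, "wy": 0, "wz": 0}, {"hand": 0, "tx": -20, "ty": 55, "tz": 0, "wx": 0, "wy": 0, "wz": 0}, {"hand": 0, "tx": -20, "ty": 55, "tz": 0, "wx": 0, "wy": 0, "wz": 0}, {"hand": 0, "tx": -20, "ty": 55, "tz": 0, "wx": 0, "wy": 0, "wz": 0}, {"hand": 0, "tx": 0, "ty": 0, "tz": 0, "wx": 0, "wy": 0, "wz": 0}, {"hand": 0, "tx": 0, "ty": 0, "tz": 0, "wx": 0, "wy": 0, "wz": 0}])

```text
clock: 15.42
eef_pos: [390.9, -362.6, 215.0]
tcp_rot: [-3.141, 0.001, -0.108]
contact_force: [-0.0, -0.8, 0.6]
opening: 0.005
grasp_force: 0.0
```

```bash
python3 look.py look2 | grep -v "^5[0-4]"
```

```text
top beam rows x:
63.0 peak 70.8 cen 71.14 amp 12.0 [103 102 104 108 114 121 124 126 123 116 113 115 116 113]
61.5 peak 72.4 cen 71.89 amp 26.0 [60 63 70 77 86 96 98 96 89 77 66 66 66 65]
60.0 peak 72.5 cen 71.94 amp 24.0 [36 36 42 49 56 64 67 64 59 47 36 36 36 36]
58.5 peak 72.2 cen 71.96 amp 32.0 [26 29 38 47 56 66 69 63 56 43 30 24 19 19]
57.0 peak 72.0 cen 72.03 amp 34.0 [32 37 45 54 64 73 80 71 60 50 42 36 30 28]
55.5 peak 71.8 cen 72.16 amp 40.0 [ 42  50  59  70  81  90 100  86  70  60  56  52  45  38]
jaw body [90. 89. 88. 87. 86. 85. 84. 83. 82. 81. 80. 79. 78. 77. 76. 75. 74. 73.
 72. 71. 70. 69. 68. 67. 66. 65. 64. 63. 62. 61. 60. 59. 58. 57. 56. 55.
 54. 53. 52. 51. 50. 49. 48. 47. 46. 45. 44. 43. 42. 41.] [175 177 177 177 175 172 164 149 130 109  96 101 124 152 176 190 193 193
 193 193 192 187 176 157 125  91  68  57  52  53  54  55  55  54  54  58
  65  74  86  99 106 105  98  75  50  35  27  23  25  31]
index rows [129 130 130 130 130 130 129 129 128 128 126 124 122 119 113 106  98  92
  89  89  92  94  99 110 125 141 156 167 172 174 176 174 168 162 155 149
 147 151 158 
[... 954 characters left out ...]
. 48. 47. 46. 45. 44. 43. 42. 41.] [160 173 179 180 180 180 180 177 171 160 146 136 139 153 169 178 181 181
 182 183 185 186 184 175 152 122  99  89  88  89  90  89  88  84  76  66
  60  58  57  57  57  57  58  57  55  52  50  49  49  49]
index rows [170 173 176 177 179 179 180 180 180 180 179 179 178 177 175 172 168 163
 157 151 145 140 138 138 142 147 153 159 164 167 166 161 153 143 134 127
 123 124 130 139 151 163 173 180 183 181 174 163 149 134 120 109 100  94
  90  88  89  92  96 100 105 109 113 115 115 114 112 108 104 100  98  96
  96  96  97  99 101 101 100  99  97  95  94  94  92  90  86  81  76  70
  64  59  55  52  50  49  49  49  49  49]
[ 391.46215364 -362.26859835  215.74146619]
```

View pics/look2.png

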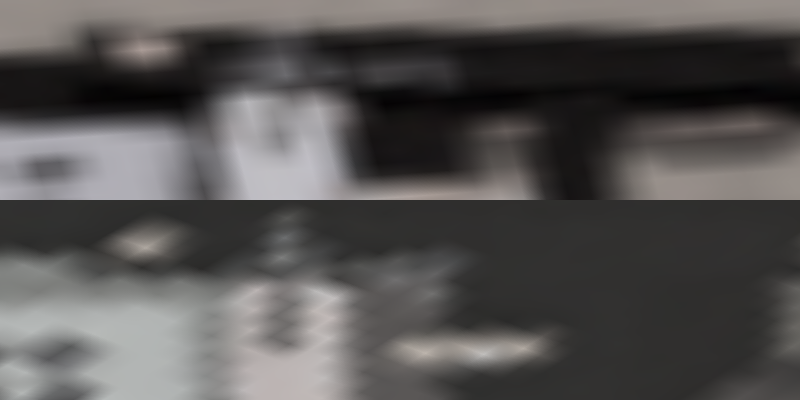

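look2 shows the index at y≈71.9 and the mark at y≈71.6 in both views (columns about 281 and 286). That is inside ±1.5 mm. For the push I'll turn the hand 90° so its narrow side faces the bar, then go in front of it.

Emit:
arm_command(deltas=[{"hand": 0, "tx": 0, "ty": 0, "tz": 0, "wx": 0, "wy": 0, "wz": -0.175}, {"hand": 0, "tx": 0, "ty": 0, "tz": 0, "wx": 0, "wy": 0, "wz": -0.175}, {"hand": 0, "tx": 0, "ty": 0, "tz": 0, "wx": 0, "wy": 0, "wz": -0.175}, {"hand": 0, "tx": 0, "ty": 0, "tz": 0, "wx": 0, "wy": 0, "wz": -0.175}, {"hand": 0, "tx": 0, "ty": 0, "tz": 0, "wx": 0, "wy": 0, "wz": -0.175}, {"hand": 0, "tx": 0, "ty": 0, "tz": 0, "wx": 0, "wy": 0, "wz": -0.175}, {"hand": 0, "tx": 0, "ty": 0, "tz": 0, "wx": 0, "wy": 0, "wz": -0.175}, {"hand": 0, "tx": 0, "ty": 0, "tz": 0, "wx": 0, "wy": 0, "wz": -0.175}])

```text
clock: 16.82
eef_pos: [391.2, -362.6, 215.7]
tcp_rot: [3.141, 0.0, 1.299]
contact_force: [-0.5, -0.1, -0.5]
opening: 0.0
grasp_force: 0.0
```

Emit:
arm_command(deltas=[{"hand": 0, "tx": 0, "ty": 0, "tz": 0, "wx": 0, "wy": 0, "wz": -0.171}, {"hand": 0, "tx": 50, "ty": 25, "tz": 0, "wx": 0, "wy": 0, "wz": 0}, {"hand": 0, "tx": 50, "ty": 25, "tz": 0, "wx": 0, "wy": 0, "wz": 0}, {"hand": 0, "tx": 50, "ty": 25, "tz": 0, "wx": 0, "wy": 0, "wz": 0}, {"hand": 0, "tx": 50, "ty": 26, "tz": 0, "wx": 0, "wy": 0, "wz": 0}, {"hand": 0, "tx": 0, "ty": 0, "tz": 0, "wx": 0, "wy": 0, "wz": 0}, {"hand": 0, "tx": 0, "ty": 0, "tz": 0, "wx": 0, "wy": 0, "wz": 0}])

```text
clock: 17.7
eef_pos: [512.6, -174.6, 215.6]
tcp_rot: [-3.141, 0.0, 1.465]
contact_force: [0.5, -0.2, -0.3]
opening: 0.0
grasp_force: 0.0
```

Emit:
arm_command(deltas=[{"hand": 0, "tx": 0, "ty": 2, "tz": 50, "wx": 0, "wy": 0, "wz": 0}, {"hand": 0, "tx": 0, "ty": 0, "tz": 50, "wx": 0, "wy": 0, "wz": 0}, {"hand": 0, "tx": 0, "ty": 0, "tz": 50, "wx": 0, "wy": 0, "wz": 0}, {"hand": 0, "tx": 0, "ty": 0, "tz": 23, "wx": 0, "wy": 0, "wz": 0}, {"hand": 0, "tx": 0, "ty": 0, "tz": 0, "wx": 0, "wy": 0, "wz": 0}, {"hand": 0, "tx": 0, "ty": 0, "tz": 0, "wx": 0, "wy": 0, "wz": 0}, {"hand": 0, "tx": 10, "ty": 0, "tz": 0, "wx": 0, "wy": 0, "wz": 0}, {"hand": 0, "tx": 10, "ty": 0, "tz": 0, "wx": 0, "wy": 0, "wz": 0}])

```text
clock: 18.7
eef_pos: [517.6, -154.6, 43.7]
tcp_rot: [3.14, 0.0, 1.463]
contact_force: [-0.2, 0.4, 0.9]
opening: -0.001
grasp_force: 0.0
```

Emit:
arm_command(deltas=[{"hand": 0, "tx": 5, "ty": 0, "tz": 0, "wx": 0, "wy": 0, "wz": 0}, {"hand": 0, "tx": 5, "ty": 0, "tz": 0, "wx": 0, "wy": 0, "wz": 0}, {"hand": 0, "tx": 5, "ty": 0, "tz": 0, "wx": 0, "wy": 0, "wz": 0}, {"hand": 0, "tx": 5, "ty": 0, "tz": 0, "wx": 0, "wy": 0, "wz": 0}, {"hand": 0, "tx": 5, "ty": 0, "tz": 0, "wx": 0, "wy": 0, "wz": 0}])

```text
clock: 19.32
eef_pos: [519.6, -130.3, 42.7]
tcp_rot: [3.142, 0.0, 1.464]
contact_force: [-0.2, -4.0, 0.6]
opening: -0.0
grasp_force: 1.7
```

Emit:
arm_command(deltas=[{"hand": 0, "tx": 6, "ty": 0, "tz": 0, "wx": 0, "wy": 0, "wz": 0}, {"hand": 0, "tx": 7, "ty": 0, "tz": 0, "wx": 0, "wy": 0, "wz": 0}, {"hand": 0, "tx": 7, "ty": 0, "tz": 0, "wx": 0, "wy": 0, "wz": 0}, {"hand": 0, "tx": 7, "ty": 0, "tz": 0, "wx": 0, "wy": 0, "wz": 0}, {"hand": 0, "tx": 7, "ty": 0, "tz": 0, "wx": 0, "wy": 0, "wz": 0}, {"hand": 0, "tx": 7, "ty": 0, "tz": 0, "wx": 0, "wy": 0, "wz": 0}, {"hand": 0, "tx": 7, "ty": 0, "tz": 0, "wx": 0, "wy": 0, "wz": 0}, {"hand": 0, "tx": 7, "ty": 0, "tz": 0, "wx": 0, "wy": 0, "wz": 0}])

```text
clock: 20.32
eef_pos: [525.6, -75.1, 42.7]
tcp_rot: [3.142, 0.0, 1.464]
contact_force: [0.2, -3.1, 0.5]
opening: -0.003
grasp_force: 1.7
```

Emit:
arm_command(deltas=[{"hand": 0, "tx": 7, "ty": 0, "tz": 0, "wx": 0, "wy": 0, "wz": 0}, {"hand": 0, "tx": 7, "ty": 0, "tz": 0, "wx": 0, "wy": 0, "wz": 0}, {"hand": 0, "tx": 7, "ty": 0, "tz": 0, "wx": 0, "wy": 0, "wz": 0}, {"hand": 0, "tx": 7, "ty": 0, "tz": 0, "wx": 0, "wy": 0, "wz": 0}, {"hand": 0, "tx": 7, "ty": 0, "tz": 0, "wx": 0, "wy": 0, "wz": 0}, {"hand": 0, "tx": 7, "ty": 0, "tz": 0, "wx": 0, "wy": 0, "wz": 0}, {"hand": 0, "tx": 6, "ty": 0, "tz": 0, "wx": 0, "wy": 0, "wz": 0}, {"hand": 0, "tx": 5, "ty": 0, "tz": 0, "wx": 0, "wy": 0, "wz": 0}])

```text
clock: 21.32
eef_pos: [531.2, -22.4, 42.7]
tcp_rot: [3.142, -0.0, 1.464]
contact_force: [0.7, -4.1, -1.0]
opening: 0.003
grasp_force: 1.7
```

Emit:
arm_command(deltas=[{"hand": 0, "tx": 4, "ty": 0, "tz": 0, "wx": 0, "wy": 0, "wz": 0}, {"hand": 0, "tx": 3, "ty": 0, "tz": 0, "wx": 0, "wy": 0, "wz": 0}, {"hand": 0, "tx": 2, "ty": 0, "tz": 0, "wx": 0, "wy": 0, "wz": 0}, {"hand": 0, "tx": 2, "ty": 0, "tz": 0, "wx": 0, "wy": 0, "wz": 0}])

```text
clock: 21.82
eef_pos: [532.4, -11.9, 42.7]
tcp_rot: [3.141, 0.0, 1.464]
contact_force: [1.6, -4.1, -0.9]
opening: 0.001
grasp_force: 1.6
```

Emit:
arm_command(deltas=[{"hand": 0, "tx": 2, "ty": 0, "tz": 0, "wx": 0, "wy": 0, "wz": 0}, {"hand": 0, "tx": 2, "ty": 0, "tz": 0, "wx": 0, "wy": 0, "wz": 0}, {"hand": 0, "tx": 2, "ty": 0, "tz": 0, "wx": 0, "wy": 0, "wz": 0}, {"hand": 0, "tx": 2, "ty": 0, "tz": 0, "wx": 0, "wy": 0, "wz": 0}, {"hand": 0, "tx": 2, "ty": 0, "tz": 0, "wx": 0, "wy": 0, "wz": 0}, {"hand": 0, "tx": 2, "ty": 0, "tz": 0, "wx": 0, "wy": 0, "wz": 0}])

```text
clock: 22.58
eef_pos: [533.6, 0.2, 42.7]
tcp_rot: [3.142, 0.0, 1.464]
contact_force: [2.2, -2.8, -1.6]
opening: -0.005
grasp_force: 1.6
```

Emit:
arm_command(deltas=[{"hand": 0, "tx": 2, "ty": 0, "tz": 0, "wx": 0, "wy": 0, "wz": 0}, {"hand": 0, "tx": 2, "ty": 0, "tz": 0, "wx": 0, "wy": 0, "wz": 0}, {"hand": 0, "tx": 2, "ty": 0, "tz": 0, "wx": 0, "wy": 0, "wz": 0}, {"hand": 0, "tx": 1, "ty": 0, "tz": 0, "wx": 0, "wy": 0, "wz": 0}])

```text
clock: 23.08
eef_pos: [534.3, 6.2, 42.7]
tcp_rot: [3.142, 0.002, 1.465]
contact_force: [1.8, -14.8, 0.9]
opening: -0.004
grasp_force: 7.3
```

Emit:
arm_command(deltas=[{"hand": 0, "tx": 1, "ty": 0, "tz": 0, "wx": 0, "wy": 0, "wz": 0}, {"hand": 0, "tx": 0, "ty": 0, "tz": 0, "wx": 0, "wy": 0, "wz": 0}, {"hand": 0, "tx": 0, "ty": 0, "tz": 0, "wx": 0, "wy": 0, "wz": 0}])

```text
clock: 23.45
eef_pos: [534.3, 6.2, 42.7]
tcp_rot: [-3.142, 0.002, 1.465]
contact_force: [1.0, -17.0, -0.1]
opening: 0.002
grasp_force: 8.3
```

Against the stop: 17 N and no further motion. I'll back off, lift and clear away.

Emit:
arm_command(deltas=[{"hand": 0, "tx": -15, "ty": 0, "tz": 0, "wx": 0, "wy": 0, "wz": 0}, {"hand": 0, "tx": -35, "ty": 0, "tz": 0, "wx": 0, "wy": 0, "wz": 0}, {"hand": 0, "tx": -35, "ty": 0, "tz": 0, "wx": 0, "wy": 0, "wz": 0}, {"hand": 0, "tx": 0, "ty": 0, "tz": -50, "wx": 0, "wy": 0, "wz": 0}, {"hand": 0, "tx": 0, "ty": 0, "tz": -60, "wx": 0, "wy": 0, "wz": 0}, {"hand": 0, "tx": 0, "ty": 0, "tz": -60, "wx": 0, "wy": 0, "wz": 0}, {"hand": 0, "tx": -50, "ty": -25, "tz": 0, "wx": 0, "wy": 0, "wz": 0}, {"hand": 0, "tx": -50, "ty": -25, "tz": 0, "wx": 0, "wy": 0, "wz": 0}])

```text
clock: 24.45
eef_pos: [464.3, -171.0, 213.5]
tcp_rot: [3.14, -0.0, 1.466]
contact_force: [0.1, -0.9, -0.4]
opening: -0.001
grasp_force: 0.0
```

Emit:
arm_command(deltas=[{"hand": 0, "tx": -50, "ty": -25, "tz": 0, "wx": 0, "wy": 0, "wz": 0}, {"hand": 0, "tx": -50, "ty": -25, "tz": 0, "wx": 0, "wy": 0, "wz": 0}, {"hand": 0, "tx": -50, "ty": -25, "tz": 0, "wx": 0, "wy": 0, "wz": 0}, {"hand": 0, "tx": 0, "ty": 0, "tz": 0, "wx": 0, "wy": 0, "wz": 0}, {"hand": 0, "tx": 0, "ty": 0, "tz": 0, "wx": 0, "wy": 0, "wz": 0}])

```text
clock: 25.08
eef_pos: [374.0, -311.3, 212.5]
tcp_rot: [-3.141, -0.001, 1.463]
contact_force: [0.0, 0.6, -0.4]
opening: 0.001
grasp_force: 0.0
```

Run:
```python
from h import *
f=imaging.grab_frame("top")["image"][140:230,160:320];g=imaging.grab_frame("scene")["image"][160:250,230:390]
save("pics/end.png",np.vstack([cv2.resize(i,None,fx=3.3,fy=3.3,interpolation=cv2.INTER_CUBIC) for i in(f,g)]));print(r.sense()["eef_pos"])
```

```text
[ 374.77453738 -310.75696994  212.56344506]
```

View pics/end.png

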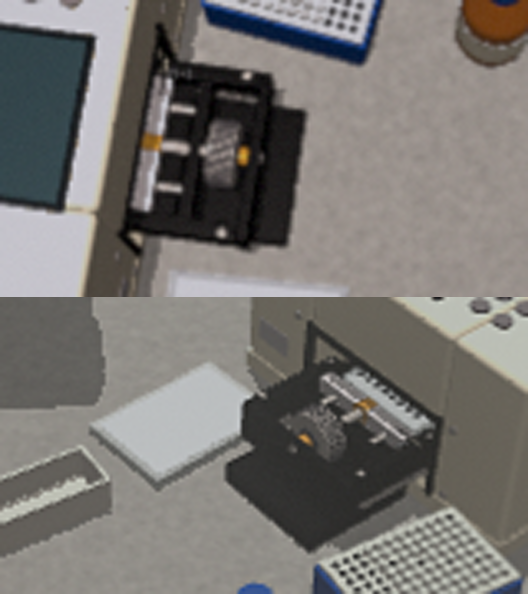

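The carriage is home: only the bar, wheel and jaw show outside the reader (wheel near (222,153) in the top half). The plate is in its seat behind the jaw, the other bench things are in place, and the hand is away.

```bash
python3 -c "from rig import r;print(r.sign_off())"
```

```text
the job is handed in; nothing more can be done
None
```

The job is handed in at about 25 s on the robot clock: the jaw's index line measured about 0.3 mm from the gauge mark before the push, the carriage was pushed against its stop, and the hand was taken clear; no verdict was shown.

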